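Pointing check of a flight-hardware kit

TASK

Make the pointing check of the kit without touching any of it: first point down at the largest of the three black sockets, then at the gold flange collar, each time keeping the fingertips still just above the middle of its top, about two centimetres clear of it, for about two seconds. Then log the check by pushing the red-knobbed lever all the way over to its far side, and leave it there. Leave the other two sockets, the acrylic cube and the yellow hex driver alone: do not point at them, touch them or move them.

Things in the scene. Friction and masses are not known exactly. Their poses are not given: they have to be found in the camera images.
- socket_large: black oxide socket head, the largest of three: upright cylinder 36 mm in diameter and 52 mm tall with an open round bore in the top, loose on the blue mat; origin at the centre of its underside, z up
- socket_large_top (a point): middle of the mouth of the largest socket, level with its top rim, 52 mm above its underside
- socket_mid: black oxide socket head, the middle size (not to be pointed at): upright cylinder 28 mm in diameter and 38 mm tall with an open round bore in the top, loose on the blue mat; origin at the centre of its underside, z up
- socket_mid_top (a point): middle of the mouth of the middle-sized socket, level with its top rim
- socket_small: black oxide socket head, the smallest (not to be pointed at): upright cylinder 22 mm in diameter and 30 mm tall with an open round bore in the top, loose on the blue mat; origin at the centre of its underside, z up
- socket_small_top (a point): middle of the mouth of the smallest socket, level with its top rim
- kit_mat: thin blue mat fixed to the bench, 110 x 270 mm along its x and y, 3 mm thick, origin at the centre of its underside; the three sockets stand on it in a row about 90 mm apart, in any order
- collar: gold anodized flange collar lying flat and loose on the bench: flange 76 mm in diameter and 8 mm thick, with a hub 44 mm in diameter rising to 32 mm, through bore 26 mm; origin at the centre of its underside, z up
- collar_top (a point): middle of the collar's bore, level with the hub's top, 32 mm above the bench
- ack (a joint): angle of the sign-off lever in rad: 0 is leaning about 0.5 rad from upright towards the base's -x side (roughly towards the robot), 0.5 upright, 1.0 fully over to the base's +x side (its stop). Starts between 0 and 0.2. It turns easily (about 1 N at the knob) and stays where it is left, without a spring
- ack_tip (a point): centre of the lever's red ball knob (26 mm in diameter), 80 mm from the pivot; the stem is a 10 mm steel rod
- ack_base: grey block of the sign-off lever, fixed to the bench, 70 mm along its x, 50 mm along its y, 25 mm high; origin at the centre of its underside; the pivot lies 22 mm above the origin along the y axis, and the lever swings in the x-z plane of this block from -x to +x; a dark 26 mm pivot barrel shows up to 35 mm high
- cube: clear acrylic cube, 50 mm, holding a steel bolt, loose on the bench (leave alone); origin at the centre of its underside
- cube_top (a point): middle of the cube's top face
- driver: hex driver lying loose on the bench (leave alone), 205 mm long along its x: yellow six-sided handle 26 mm thick on the -x half, 7 mm steel shaft on the +x half; origin on the bench below the middle of its length
- driver_grip (a point): top of the yellow handle, at the middle of its length
Not all that is in view belongs to the job. What is shaped like the ack_base but blue, green or turquoise is not meant.

How it is judged:
By the outcome, as a careful person would: the job done as asked, in the order asked, and still so for the second after the job is handed in, with the robot touching nothing.
It also fails if it takes over 54 s, if anything falls off the work surface, if the arm or the gripper's body presses on something with over 40 N, if the wrist force passes 120 N, or if a joint passes its speed limit or range.

ROBOT

A 6-joint arm with a two-finger parallel gripper is mounted at the origin on the work surface. World frame = base frame: x ahead of the robot, y to its left, z up, the work surface at z = 0. Lengths are in m, angles in rad, forces in N, time in s.
With the tool pointing down it reaches from about 0.3 to 1 m from the base axis. Payload 5.1 kg.
Tool frame: the origin (TCP) lies between the finger pads; the fingertips stand 14 mm ahead of it and the grasp point (between the pads) lies 5 mm behind it (robot.nose_length is the distance from the TCP to the fingertips, in m); z points along the fingers, y is the direction in which the jaws open and shut (so a half turn about z gives the same grasp; the last joint's range is limited). The gripper opens to 95 mm and grips with 3 to 60 N. Pads are 20 mm wide; open, the fingers measure 119 mm over their backs; the gripper's body (75 mm by 180 mm) begins 59 mm behind the grasp point.
Start: joints at [-1.206, 0.124, 1.65, -0, 1.367, -0.083], TCP at [0.281, -0.586, 0.229] pointing down, gripper open.
Joint ranges: [-2.61, 2.61], [-1.02, 2.33], [0.03, 2.71], [-1.35, 4.49], [0.32, 2.68], [-2.91, 2.91]. Speed limits (rad/s): [2.57, 2.57, 3.14, 3.14, 3.14, 3.14].

INTERFACE

Orientations are given as a rotation vector (axis times angle).
In Python, from workcell import robot gives the robot as it stands.
- The arm moves only by the shell command python3 -m creep 'ROWS' [FORCE]. ROWS is JSON, a list of rows, each a list of 7 numbers: the turn, a rotation vector about the tool's x, y, z in degrees, then the shift along the tool's x, y, z in m, then the opening, from 0 (shut) to 1 (fully open). In form: [[wx, wy, wz, x, y, z, jaw], ...]. A call has exactly 10 rows; each row shifts and turns the commanded pose from where the row before left it, along the tool's axes as they then stand; what a row does not reach is not made up. A row lasts 1/12 s, in which the tool goes at most 41.7 mm and 7.16 degrees, less where a joint would pass 70% of its speed; a pose out of reach is approached as far as the arm can. A call is refused whole if a number of a shift passes 0.0417 or a number of a turn 7.16, either way. A call with a gripper value outside its range is refused whole. The fingers move at their own pace and stop on an object; FORCE is the grip in N (left out, the last holds). Time passes only in rows, so rows that do not move let the fingers close, or fill a call up. It gives the time, the measured TCP pose, the force and the opening at its end, in the units of the state.
- robot.observe(): the state, without advancing time (a new reading comes with each control period).
- robot.capture(name): name is "scene" or "top" or "wrist"; returns a dict with "pixels" (400x640x3 uint8, red, green, blue), "mtx" (3x3 intrinsics, pixels), "T" (4x4, takes a point from camera to world coordinates); the wrist camera has in their place "T_tool_cam" (4x4, takes a point from camera to tool coordinates, whose origin is the TCP and whose axes are the flange's). Camera axes: x right, y down, z forward; pixel columns grow to the right and rows downward; lengths in m; the calibration is good to about 2 mm. The wrist camera is an equidistant fisheye: a pixel r from the principal point sees the ray r / f radians off the axis. A picture is of the moment at which its call begins: read the wrist's pose just before it. There is no depth.
- robot.sign_off(): hands the job in, once; it reports no verdict.
The state is a dict: "clock": time; "joint_positions": joint angles; "qvel": joint speeds; "joint_efforts": joint torques, N m; "tcp_pos": TCP position; "tcp_rot": TCP orientation; "wrist_force": force on the tool from outside, world axes, zero at the start; "wrist_torque": the same for the moment, N m; "finger_gap": opening from 0.0 (shut) to 1.0 (fully open).
Only numpy, scipy, OpenCV 4.12 (cv2) and the standard library are available. Lean on these libraries where they do the work, as an engineer would, in place of code of your own. Each camera call takes 0.05 s, during which the arm holds its last target.

## Working session

There is one attempt and no reset: what is moved stays moved. The work goes in short steps, Python scripts to look and compute and a shell command to move; the robot and the scene stay as the last step left them, time stands still between calls to the robot, and variables do not carry over. Pictures are saved under pics/ and viewed, and the job is handed in when it is done.

```bash
mkdir -p pics; ls
python3 - <<'E'
from workcell import robot
import cv2,numpy as np
s=robot.observe()
for k,v in s.items(): print(k,np.round(v,4))
for n in("scene","top","wrist"):
    c=robot.capture(n); cv2.imwrite(f"pics/{n}0.png",c["pixels"][:,:,::-1])
    np.savez(f"{n}0.npz",**{k:v for k,v in c.items() if not isinstance(v,str)})
    print(n,c["mtx"].round(1).tolist(),np.round(c.get("T",c.get("T_tool_cam")),3).tolist())
print(robot.observe()["clock"])
E
```

```text
pics
clock 0.0
joint_positions [-1.2056  0.1245  1.6517 -0.      1.3675 -0.0826]
qvel [-0.0012  0.0021 -0.0003 -0.0004  0.0007 -0.0002]
joint_efforts [-4.00000e-04 -4.17605e+01 -3.59929e+01  7.73000e-02  4.90000e-02
 -2.00000e-04]
tcp_pos [ 0.2812 -0.5853  0.2274]
tcp_rot [-3.0612e+00 -6.9710e-01  5.0000e-04]
wrist_force [ 0.3319 -0.4556 -0.2602]
wrist_torque [0.0447 0.0257 0.0712]
finger_gap 0.9966
scene [[429.0, 0.0, 326.9], [0.0, 429.0, 195.6], [0.0, 0.0, 1.0]] [[-0.256, 0.655, -0.711, 1.208], [0.966, 0.19, -0.174, 0.11], [0.021, -0.731, -0.682, 0.696], [0.0, 0.0, 0.0, 1.0]]
top [[383.4, 0.0, 323.2], [0.0, 383.4, 193.8], [0.0, 0.0, 1.0]] [[0.006, -0.996, 0.085, 0.497], [-1.0, -0.004, 0.022, -0.083], [-0.022, -0.086, -0.996, 1.101], [0.0, 0.0, 0.0, 1.0]]
wrist [[309.7, 0.0, 319.6], [0.0, 309.7, 198.5], [0.0, 0.0, 1.0]] [[-0.0, -0.971, -0.24, 0.068], [1.0, -0.001, 0.001, -0.0], [-0.001, -0.24, 0.971, -0.157], [0.0, 0.0, 0.0, 1.0]]
0.15
```

View pics/top0.png

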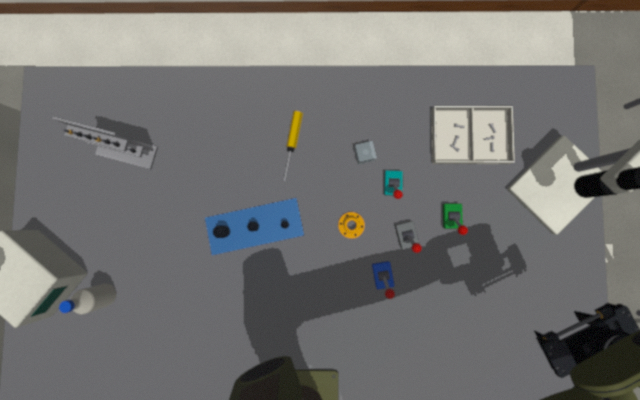

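View pics/scene0.png

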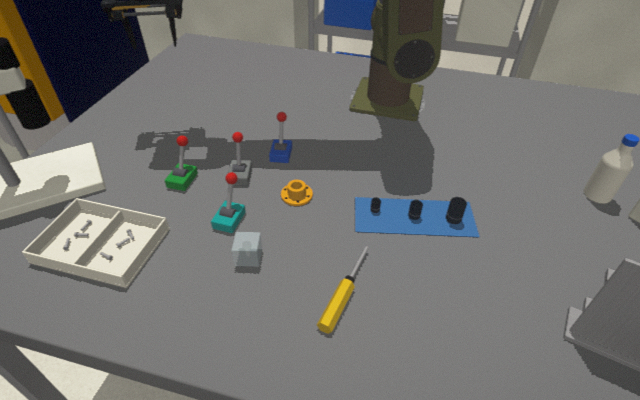

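View pics/wrist0.png

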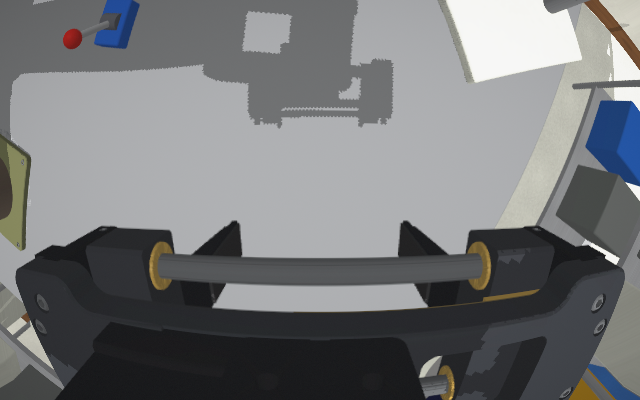

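The top view shows the large socket at about (221,231), mid (253,226), small (285,224), collar (351,225), the grey lever block (407,235) and its red knob (417,248). I'll zoom in to get exact pixels.

Run:
```python
import cv2
t=cv2.imread("pics/top0.png"); s=cv2.imread("pics/scene0.png")
cv2.imwrite("pics/tz.png",cv2.resize(t[185:265,195:295],None,fx=7,fy=7,interpolation=cv2.INTER_CUBIC))
cv2.imwrite("pics/tz2.png",cv2.resize(t[195:275,335:435],None,fx=7,fy=7,interpolation=cv2.INTER_CUBIC))
cv2.imwrite("pics/sz.png",cv2.resize(s[120:250,350:480],None,fx=4.6,fy=4.6,interpolation=cv2.INTER_CUBIC))
cv2.imwrite("pics/sz2.png",cv2.resize(s[120:215,215:325],None,fx=6,fy=6,interpolation=cv2.INTER_CUBIC))
```

```text
(no output)
```

View pics/tz.png

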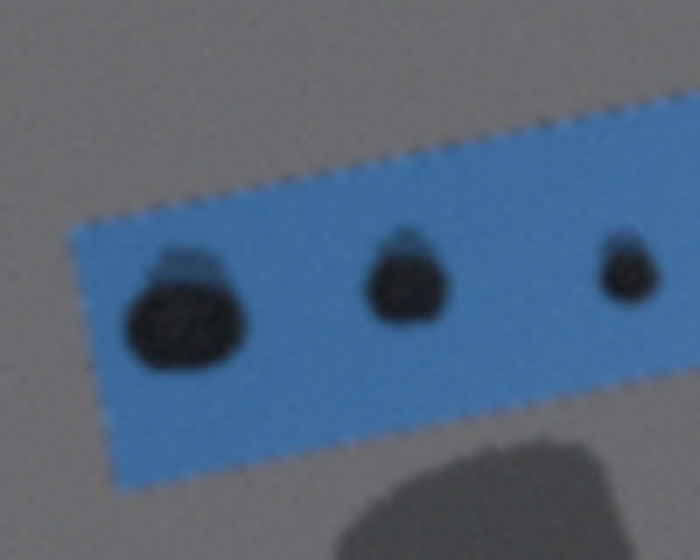

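View pics/tz2.png

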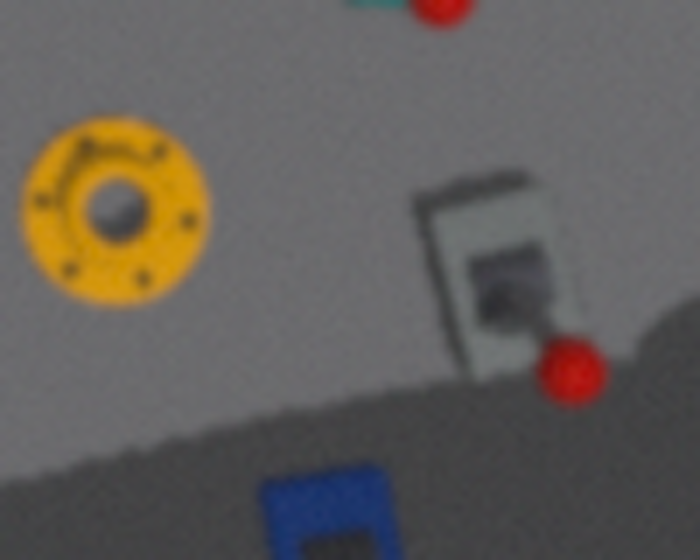

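View pics/sz.png

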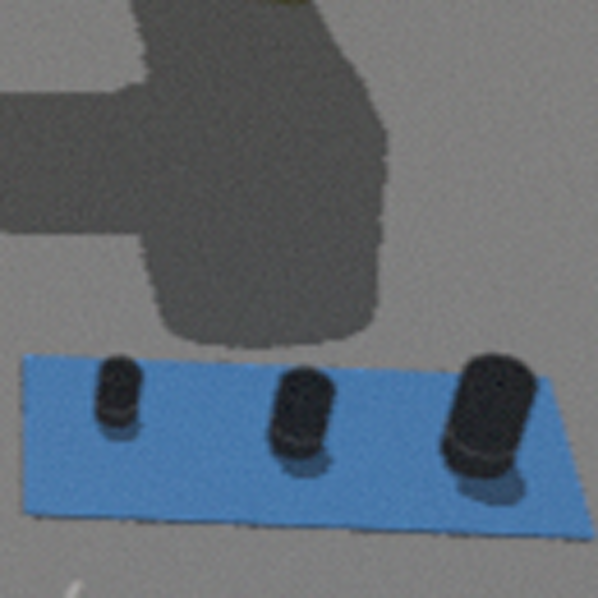

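View pics/sz2.png

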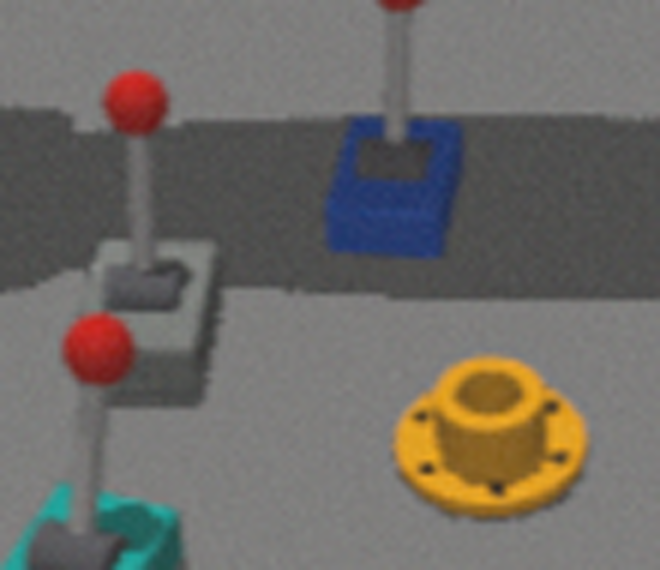

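```bash
cat > h.py <<'E'
import numpy as np,cv2
from scipy.optimize import least_squares
C={n:dict(np.load(f"{n}0.npz")) for n in("top","scene")}
def proj(n,P):
    c=C[n];T=np.linalg.inv(c["T"]);p=np.atleast_2d(P)@T[:3,:3].T+T[:3,3]
    q=p@c["mtx"].T;return q[:,:2]/q[:,2:]
def z(u,f,o): return (np.array(u)+.5)/f-.5+np.array(o)
a=np.linspace(0,2*np.pi,60)
def ring(x,y,zz,r): return np.c_[x+r*np.cos(a),y+r*np.sin(a),zz+0*a]
E
python3 - <<'E'
from h import *
def box(n,P): q=proj(n,P);return np.r_[q.min(0),q.max(0)]
tb=lambda b,f,o:np.r_[z(b[:2],f,o),z(b[2:],f,o)]
def fit(name,r,h,bt,bs):
    T=tb(bt,7,(195,185));S=tb(bs,4.6,(350,120))
    cyl=lambda p:np.r_[ring(*p,.003,r),ring(*p,.003+h,r)]
    def res(p,w=(1,1)):
        e=box("top",cyl(p))-T; e[1]*=w[0]  # top edge
        return np.r_[e,w[1]*(box("scene",cyl(p))-S)]
    for w in((1,1),(1,0)):
        s=least_squares(res,[.45,.1],args=(w,));print(name,s.x.round(4),s.fun.round(2))
fit("L",.018,.052,(124,275,245,372),(442,353,535,478))
fit("M",.014,.038,(366,250,448,326),(269,366,334,459))
fit("S",.011,.030,(600,243,659,306),(95,355,142,427))
ct=tb((21,116,211,308),7,(335,195)); cm=z((490,392),6,(215,120)); ch=z((118,211),7,(335,195))
def rc(p):
    return np.r_[box("top",np.r_[ring(*p,.008,.038),ring(*p,0,.038)])-ct, 2*(proj("scene",[[*p,.032]])[0]-cm)]
s=least_squares(rc,[.4,-.15]);print("collar",s.x.round(4),s.fun.round(2))
kt=z((573,371),7,(335,195)); ks=z((136,103),6,(215,120))
ctop=z([(430,208),(545,180),(470,378)],7,(335,195)); csc=z([(105,240),(217,240),(200,350)],6,(215,120))
def lev(p):
    x,y,t,q=p;R=np.array([[np.cos(t),-np.sin(t)],[np.sin(t),np.cos(t)]])
    W=lambda lx,ly,lz:np.r_[R@[lx,ly]+[x,y],lz]
    th=q-.5
    return W,W(.08*np.sin(th),0,.022+.08*np.cos(th))
def rl(p):
    W,k=lev(p);a,b=.035,.025
    return np.r_[2*(proj("top",k)[0]-kt),2*(proj("scene",k)[0]-ks),
     (proj("top",[W(a,b,b),W(a,-b,b),W(-a,b,b)])-ctop).ravel(),
     (proj("scene",[W(-a,-b,b),W(-a,b,b),W(a,b,b)])-csc).ravel()]
s=least_squares(rl,[.4,-.3,0,.1]);print("lever x y yaw q",s.x.round(4),s.fun.round(2),"knob",lev(s.x)[1].round(4))
for q in (0,.5,1): print(q, lev([*s.x[:3],q])[1].round(4))
E
```

```text
L [0.4817 0.2265] [-0.57  1.13  0.27  0.51 -1.13  0.49  0.49  1.39]
L [0.484  0.2261] [-0.4   0.31  0.42 -0.31 -0.    0.    0.    0.  ]
M [0.4965 0.1395] [-0.73  1.01  0.23  0.31 -0.95  0.41  0.24  1.04]
M [0.4983 0.1388] [-0.47  0.35  0.48 -0.35 -0.    0.   -0.    0.  ]
S [0.5023 0.0506] [-0.62  1.24  0.04  0.16 -0.77  0.47 -0.01  1.03]
S [0.5043 0.0498] [-0.32  0.54  0.33 -0.54 -0.    0.   -0.    0.  ]
collar [ 0.5012 -0.1372] [-0.27  0.79 -0.55  0.23 -0.44  0.44]
lever x y yaw q [ 0.4751 -0.2931  0.2565  0.0842] [-1.02  0.52 -0.25  1.12 -0.79  0.78  0.16  0.32  0.17  1.06 -1.38  0.01
 -0.04  0.37 -1.1   0.26] knob [ 0.4439 -0.3013  0.0952]
0 [ 0.438  -0.3029  0.0922]
0.5 [ 0.4751 -0.2931  0.102 ]
1 [ 0.5122 -0.2834  0.0922]
```

```bash
python3 -m creep '[[0,0,5.45,0,0,0,0],[0,0,5.45,0,0,0,0],[0,0,0,0.0174,-0.0319,0,0],[0,0,0,0.0174,-0.0319,0,0],[0,0,0,0.0174,-0.0319,0,0],[0,0,0,0.0174,-0.0319,0,0],[0,0,0,0.0174,-0.0319,0,0],[0,0,0,0.0174,-0.0319,0,0],[0,0,0,0.0174,-0.0319,0,0],[0,0,0,0.0174,-0.0319,0,0]]' 10
python3 -m creep '[[0,0,0,0.0174,-0.0319,0,0],[0,0,0,0.0174,-0.0319,0,0],[0,0,0,0.0174,-0.0319,0,0],[0,0,0,0.0174,-0.0319,0,0],[0,0,0,0.0174,-0.0319,0,0],[0,0,0,0.0174,-0.0319,0,0],[0,0,0,0.0174,-0.0319,0,0],[0,0,0,0.0174,-0.0319,0,0],[0,0,0,0.0174,-0.0319,0,0],[0,0,0,0.0174,-0.0319,0,0]]'
python3 -m creep '[[0,0,0,0.0174,-0.0319,0,0],[0,0,0,0.0174,-0.0319,0,0],[0,0,0,0.0174,-0.0319,0,0],[0,0,0,0.0174,-0.0319,0,0],[0,0,0,0.0174,-0.0319,0,0],[0,0,0,0,0,0,0],[0,0,0,0,0,0,0],[0,0,0,0,0,0,0],[0,0,0,0,0,0,0],[0,0,0,0,0,0,0]]'
cat > w.py <<'E'
from h import *
from workcell import robot
from scipy.spatial.transform import Rotation as Ro
import sys
def shot(name,pts=()):
    s=robot.observe();c=robot.capture("wrist")
    im=c["pixels"][:,:,::-1].copy()
    R=Ro.from_rotvec(s["tcp_rot"]).as_matrix();T=np.eye(4);T[:3,:3]=R;T[:3,3]=s["tcp_pos"]
    W=T@c["T_tool_cam"];Wi=np.linalg.inv(W);K=c["mtx"]
    def pj(P):
        p=np.atleast_2d(P)@Wi[:3,:3].T+Wi[:3,3];th=np.arctan2(np.hypot(p[:,0],p[:,1]),p[:,2]);ph=np.arctan2(p[:,1],p[:,0])
        return np.c_[K[0,0]*th*np.cos(ph)+K[0,2],K[1,1]*th*np.sin(ph)+K[1,2]]
    raw=im.copy()
    for Rg in pts: cv2.polylines(im,[np.int32(pj(Rg)*8)],False,(0,255,255),1,cv2.LINE_AA,3)
    cv2.imwrite(f"pics/{name}.png",np.hstack([raw,im])[:,:] if 0 else im);cv2.imwrite(f"pics/{name}_raw.png",raw)
    print(s["clock"],"tcp",s["tcp_pos"].round(4) if hasattr(s["tcp_pos"],"round") else s["tcp_pos"],"tipdir",R[:,2].round(4),"toolx",R[:,0].round(3),"gap",s["finger_gap"],"F",np.round(s["wrist_force"],1))
    return R,s,pj
E
python3 - <<'E'
from w import *
shot("w1",[ring(.483,.2263,.055,.018),ring(.483,.2263,.003,.018),ring(.5012,-.1372,.032,.022),ring(.5012,-.1372,.008,.038),ring(.4975,.139,.041,.014)])
E
```

```text
clock: 0.98
tcp_pos: [0.3509, -0.3019, 0.2283]
tcp_rot: [-3.115, -0.402, 0.0]
wrist_force: [1.0, 0.2, 0.0]
finger_gap: 0.356
clock: 1.82
tcp_pos: [0.4379, 0.051, 0.2286]
tcp_rot: [3.115, 0.404, 0.001]
wrist_force: [-1.0, -0.4, 0.1]
finger_gap: 0.006
clock: 2.65
tcp_pos: [0.4814, 0.2244, 0.2287]
tcp_rot: [3.116, 0.401, 0.0]
wrist_force: [-0.9, -0.5, -1.1]
finger_gap: 0.008
2.65 tcp [0.4814 0.2244 0.2287] tipdir [ 1.e-04 -1.e-04 -1.e+00] toolx [0.967 0.253 0.   ] gap 0.007803346197653229 F [-0.9 -0.5 -1.1]
```

View pics/w1.png

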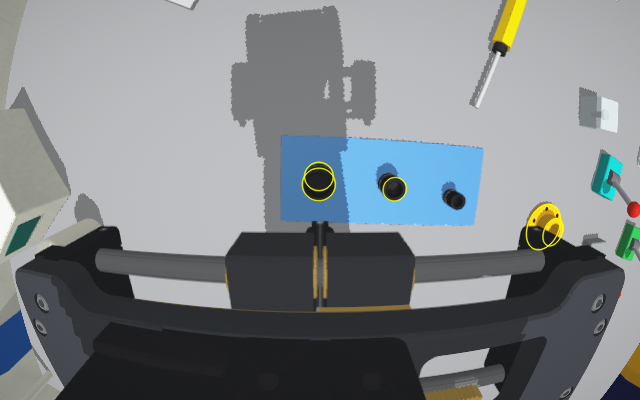

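Projected rings (large socket at about (319,180)) match the wrist image. I'll zoom in for a finer check.

Run:
```python
import cv2,numpy as np
f=lambda n:cv2.resize(cv2.imread(n)[150:240,275:420],None,fx=5,fy=5,interpolation=cv2.INTER_CUBIC)[:290]
cv2.imwrite("pics/w1z.png",np.vstack([f("pics/w1.png"),f("pics/w1_raw.png")]))
```

```text
(no output)
```

View pics/w1z.png

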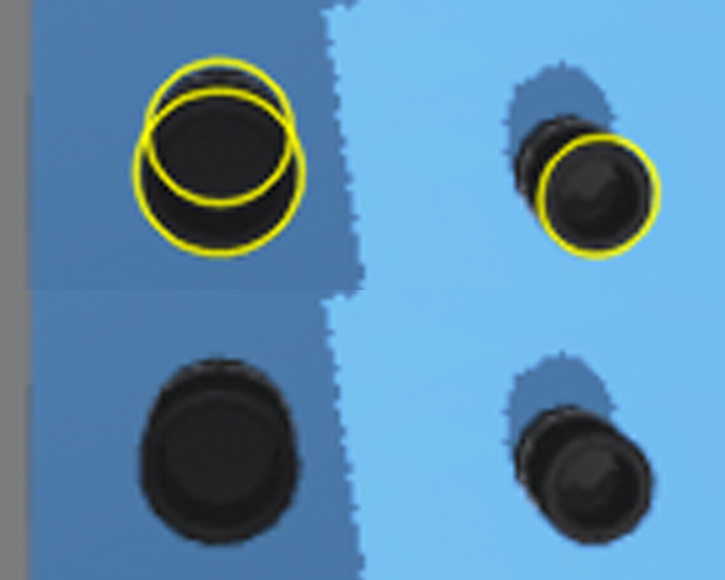

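```bash
python3 -m creep '[[0,0,0,0.0016,-0.0015,0.016,0],[0,0,0,0,0,0.02,0],[0,0,0,0,0,0.02,0],[0,0,0,0,0,0.02,0],[0,0,0,0,0,0.02,0],[0,0,0,0,0,0.018,0],[0,0,0,0,0,0.012,0],[0,0,0,0,0,0.006,0],[0,0,0,0,0,0.004,0],[0,0,0,0,0,0,0]]'
python3 - <<'E'
from w import *
import h
from workcell import robot
c=robot.capture("scene")
cv2.imwrite("pics/s2.png",cv2.resize(c["pixels"][60:260,330:530,::-1],None,fx=3,fy=3,interpolation=cv2.INTER_CUBIC))
shot("w2",[ring(.4825,.2263,.055,.018)])
E
```

```text
clock: 3.53
tcp_pos: [0.4827, 0.2271, 0.0925]
tcp_rot: [3.116, 0.403, -0.0]
wrist_force: [0.6, 0.5, 0.0]
finger_gap: 0.006
3.5833 tcp [0.4831 0.2274 0.0933] tipdir [ 8.e-04  3.e-04 -1.e+00] toolx [0.967 0.254 0.001] gap 0.008541459352210465 F [-0.8 -0.2  0.3]
```

View pics/s2.png

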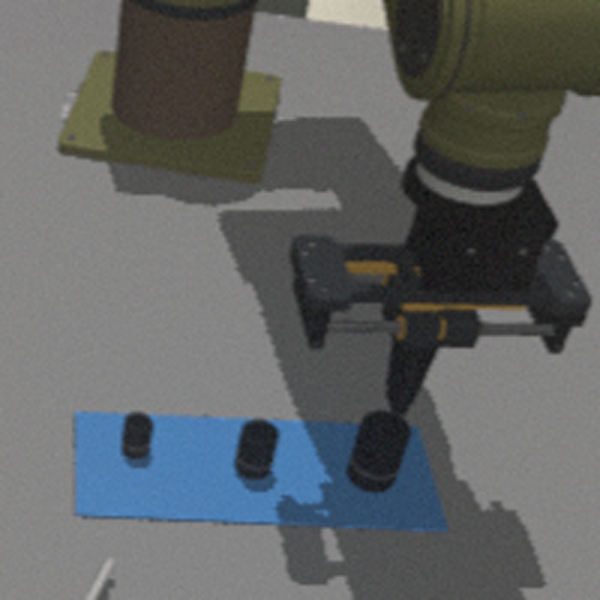

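View pics/w2.png

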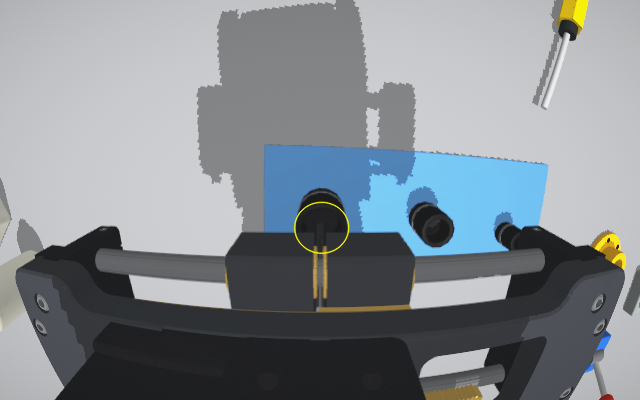

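The scene view shows the fingertip at about (400,412) in the crop, just above the socket's rim. I'll compare that with the projected TCP.

Run:
```python
from h import *
for P in ([.483,.2272,.079],[.4825,.2263,.055],[.4825,.2263,.075]): print(P,((proj("scene",P)[0]+.5-[330,60])*3).round(0))
```

```text
[0.483, 0.2272, 0.079] [394. 406.]
[0.4825, 0.2263, 0.055] [385. 430.]
[0.4825, 0.2263, 0.075] [391. 409.]
```

```bash
python3 -m creep '[[0,0,0,-0.001,0.001,0.0035,0],[0,0,0,0,0,0,0],[0,0,0,0,0,0,0],[0,0,0,0,0,0,0],[0,0,0,0,0,0,0],[0,0,0,0,0,0,0],[0,0,0,0,0,0,0],[0,0,0,0,0,0,0],[0,0,0,0,0,0,0],[0,0,0,0,0,0,0]]'
python3 -m creep '[[0,0,0,0,0,0,0],[0,0,0,0,0,0,0],[0,0,0,0,0,0,0],[0,0,0,0,0,0,0],[0,0,0,0,0,0,0],[0,0,0,0,0,0,0],[0,0,0,0,0,0,0],[0,0,0,0,0,0,0],[0,0,0,0,0,0,0],[0,0,0,0,0,0,0]]'
python3 - <<'E'
from w import *
c=robot.capture("scene")
cv2.imwrite("pics/s3.png",cv2.resize(c["pixels"][170:240,410:510,::-1],None,fx=7,fy=7,interpolation=cv2.INTER_CUBIC))
c=robot.capture("top")
cv2.imwrite("pics/t3.png",cv2.resize(c["pixels"][185:265,195:295,::-1],None,fx=7,fy=7,interpolation=cv2.INTER_CUBIC))
shot("w3",[ring(.4825,.2263,.055,.018)])
E
```

```text
clock: 4.47
tcp_pos: [0.482, 0.2262, 0.0891]
tcp_rot: [3.116, 0.404, -0.0]
wrist_force: [-0.4, 0.1, 0.2]
finger_gap: 0.006
clock: 5.3
tcp_pos: [0.482, 0.2262, 0.0891]
tcp_rot: [-3.116, -0.403, 0.0]
wrist_force: [-0.5, 1.0, -0.7]
finger_gap: 0.005
5.4 tcp [0.482  0.2262 0.0892] tipdir [-0.  0. -1.] toolx [0.967 0.255 0.   ] gap 0.0023034343691212046 F [0.8 0.3 0.4]
```

View pics/s3.png

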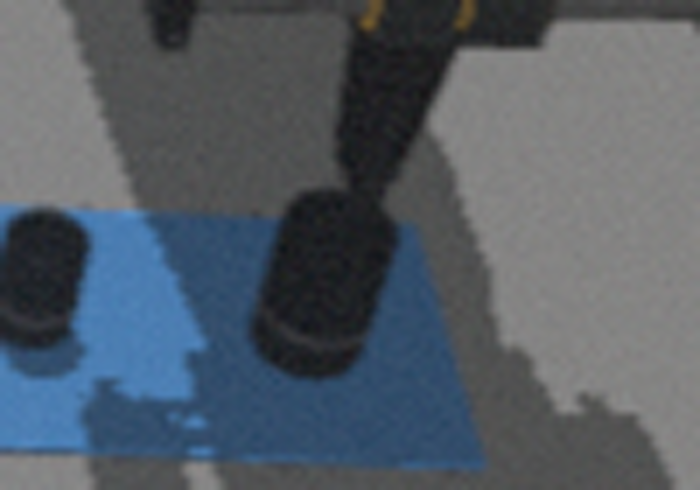

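View pics/w3_raw.png

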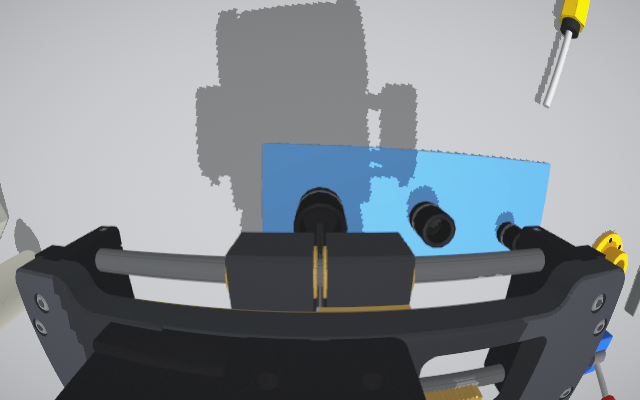

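The wrist view shows the mouth centred on the fingers at u≈320. The scene view is black on black near (365,200), so I'll boost its contrast.

Run:
```python
from w import *
ims=[robot.capture("scene")["pixels"][:,:,::-1].astype(float) for _ in range(6)]
m=np.mean(ims,0);np.save("s3m.npy",m)
z1=np.clip(m*3.2-20,0,255).astype(np.uint8)[150:235,420:500].copy()
z1=cv2.resize(z1,None,fx=7,fy=7,interpolation=cv2.INTER_CUBIC)
for P,col in(([.482,.2262,.0752],(0,255,255)),([.4825,.2263,.055],(0,255,0))):
    q=(proj("scene",P)[0]+.5-[420,150])*7; cv2.circle(z1,tuple(int(v) for v in q),4,col,1)
cv2.imwrite("pics/s4.png",z1); print(robot.observe()["clock"])
```

```text
5.75
```

View pics/s4.png

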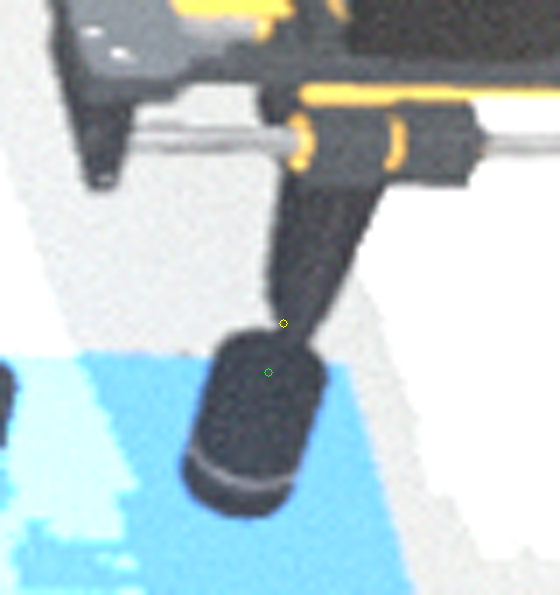

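Run:
```python
from w import *
m=np.load("s3m.npy")
g=np.clip((m-15)*5,0,255).astype(np.uint8)[180:225,440:475]
g=cv2.resize(g,None,fx=16,fy=16,interpolation=cv2.INTER_LANCZOS4)[:600].copy()
def dr(P,col):
    q=(proj("scene",P)+.5-[440,180])*16; cv2.polylines(g,[np.int32(q)],False,col,1)
dr(ring(.482,.2262,.055,.018),(0,255,0));dr(ring(.482,.2262,.003,.018),(0,255,0))
R=np.array([[.967,.254],[.254,-.967]])
dr([[*(np.array([.482,.2262])+ np.array([a,b])@R),.0752] for a,b in((-.01,-.004),(.01,-.004),(.01,.004),(-.01,.004),(-.01,-.004))],(0,255,255))
dr([[.482,.2262,.0752],[.482,.2262,.14]],(0,255,255))
cv2.imwrite("pics/s5.png",g)
w=cv2.imread("pics/w3_raw.png")[175:265,270:370]
cv2.imwrite("pics/w3z.png",cv2.resize(np.clip((w.astype(float)-5)*4,0,255).astype(np.uint8),None,fx=6,fy=6,interpolation=cv2.INTER_CUBIC))
```

```text
(no output)
```

View pics/s5.png

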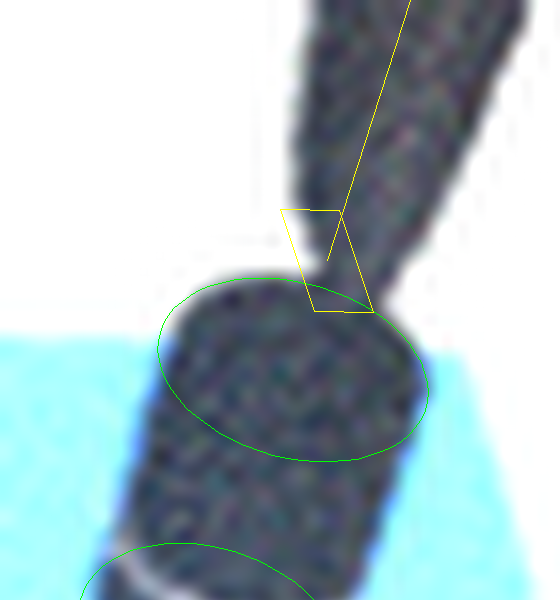

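View pics/w3z.png

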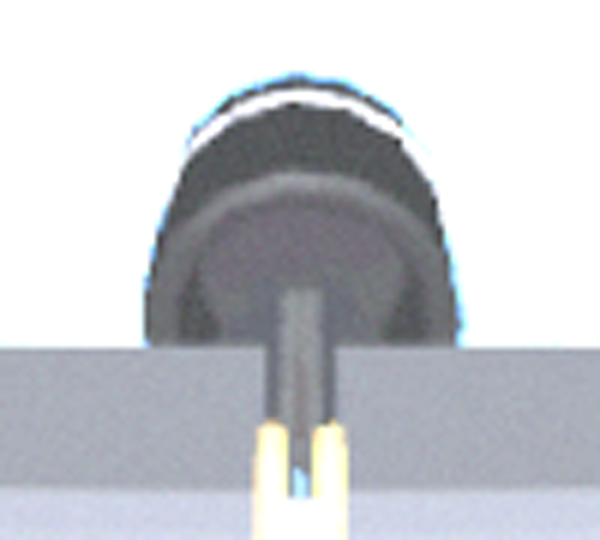

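View pics/t3.png

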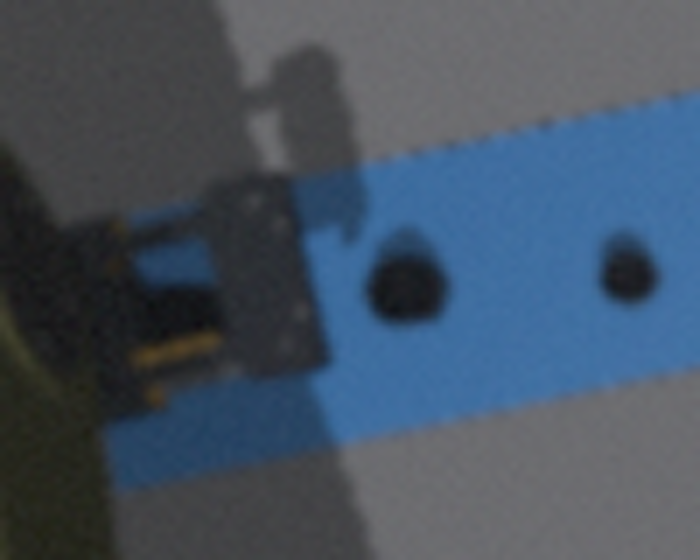

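Run:
```python
from w import *
R,s,pj=shot("w4")
for x in(.478,.480,.482,.484,.486): q=pj(ring(x,.2262,.055,.018)); q2=pj(ring(x,.2262,.003,.018));print(x,"rim top v",q[:,1].min().round(1),"base top v",q2[:,1].min().round(1),"u",q[:,0].min().round(1),q[:,0].max().round(1))
t=lambda a:s["tcp_pos"]+R@np.array(a)
for a in(0,.005,.01): print(a,pj(t([a,0,.014])).round(1))
print(s["joint_positions"])
```

```text
5.75 tcp [0.482  0.2262 0.0892] tipdir [-0. -0. -1.] toolx [ 0.967  0.255 -0.   ] gap 0.004582181537997605 F [-1.1  0.4 -0.4]
0.478 rim top v 208.0 base top v 190.5 u 291.0 345.7
0.48 rim top v 205.1 base top v 188.2 u 291.7 346.6
0.482 rim top v 202.1 base top v 185.8 u 292.4 347.4
0.484 rim top v 199.2 base top v 183.4 u 293.1 348.3
0.486 rim top v 196.2 base top v 181.1 u 293.8 349.1
0 [[320.  240.2]]
0.005 [[320.  232.3]]
0.01 [[320.  224.2]]
[ 3.37897421e-01 -4.30882378e-03  2.03152209e+00 -1.76742959e-05
  1.11438889e+00  1.65112690e+00]
```

```bash
python3 -m creep '[[0,0,0,0,0,0,0],[0,0,0,0,0,0,0],[0,0,0,0,0,0,0],[0,0,0,0,0,0,0],[0,0,0,0,0,0,0],[0,0,0,0,0,0,0],[0,0,0,0,0,0,0],[0,0,0,0,0,0,0],[0,0,0,0,0,0,0],[0,0,0,0,0,0,0]]'
python3 -m creep '[[0,0,0,0,0,-0.015,0],[0,0,0,0,0,-0.025,0],[0,0,0,0,0,-0.025,0],[0,0,0,0,0,-0.025,0],[0,0,0,-0.0062,0.0297,-0.02,0],[0,0,0,-0.0062,0.0297,0,0],[0,0,0,-0.0062,0.0297,0,0],[0,0,0,-0.0062,0.0297,0,0],[0,0,0,-0.0062,0.0297,0,0],[0,0,0,-0.0062,0.0297,0,0]]'
python3 -m creep '[[0,0,0,-0.0062,0.0297,0,0],[0,0,0,-0.0062,0.0297,0,0],[0,0,0,-0.0062,0.0297,0,0],[0,0,0,-0.0062,0.0297,0,0],[0,0,0,-0.0062,0.0297,0,0],[0,0,0,-0.0062,0.0297,0.01,0],[0,0,0,0,0,0.02,0],[0,0,0,0,0,0.02,0],[0,0,0,0,0,0.01,0],[0,0,0,0,0,0,0]]'
python3 - <<'E'
from w import *
shot("w5",[ring(.5012,-.1372,.032,.022),ring(.5012,-.1372,.032,.013),ring(.5012,-.1372,.008,.038)])
f=lambda n:cv2.resize(cv2.imread(n)[140:260,230:410],None,fx=4,fy=4,interpolation=cv2.INTER_CUBIC)[:300]
cv2.imwrite("pics/w5z.png",np.vstack([f("pics/w5.png"),f("pics/w5_raw.png")]))
E
```

```text
clock: 6.63
tcp_pos: [0.482, 0.2262, 0.0892]
tcp_rot: [-3.116, -0.403, -0.0]
wrist_force: [-0.5, -0.0, -0.2]
finger_gap: 0.003
clock: 7.47
tcp_pos: [0.4912, 0.043, 0.1994]
tcp_rot: [3.115, 0.404, 0.001]
wrist_force: [0.4, -0.9, -0.5]
finger_gap: 0.007
clock: 8.3
tcp_pos: [0.4988, -0.1368, 0.136]
tcp_rot: [-3.113, -0.403, 0.008]
wrist_force: [-0.6, -1.0, -1.0]
finger_gap: 0.005
8.3 tcp [ 0.4988 -0.1368  0.136 ] tipdir [-0.0054  0.0021 -1.    ] toolx [ 0.967  0.254 -0.005] gap 0.004542055889136645 F [-0.6 -1.  -1. ]
```

View pics/w5.png

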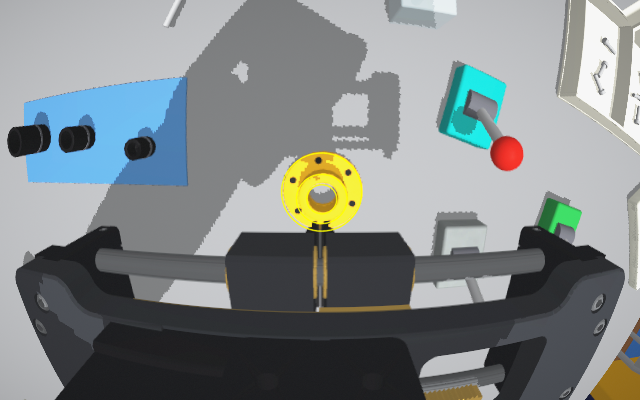

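View pics/w5z.png

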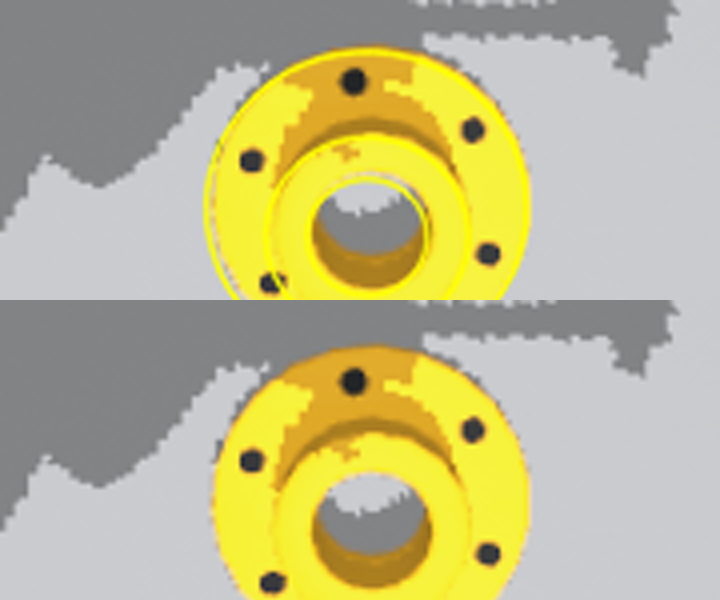

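```bash
python3 -m creep '[[0,0,0,0.0005,0.0009,0.008,0],[0,0,0,0,0,0.012,0],[0,0,0,0,0,0.014,0],[0,0,0,0,0,0.014,0],[0,0,0,0,0,0.012,0],[0,0,0,0,0,0.008,0],[0,0,0,0,0,0.004,0],[0,0,0,0,0,0,0],[0,0,0,0,0,0,0],[0,0,0,0,0,0,0]]'
python3 - <<'E'
from w import *
R,s,pj=shot("w6",[ring(.5012,-.1379,.032,.022),ring(.5012,-.1379,.032,.013),ring(.5012,-.1379,.008,.038)])
f=lambda n:cv2.resize(cv2.imread(n)[150:260,230:410],None,fx=4,fy=4,interpolation=cv2.INTER_CUBIC)[:300]
cv2.imwrite("pics/w6z.png",np.vstack([f("pics/w6.png"),f("pics/w6_raw.png")]))
print(pj([s["tcp_pos"]+R@np.array([a,0,.014]) for a in(0,.01)]).round(1))
c=robot.capture("scene")
cv2.imwrite("pics/s6.png",cv2.resize(c["pixels"][100:230,215:345,::-1],None,fx=4.6,fy=4.6,interpolation=cv2.INTER_CUBIC))
E
```

```text
clock: 9.18
tcp_pos: [0.5022, -0.1384, 0.068]
tcp_rot: [3.115, 0.403, 0.002]
wrist_force: [-0.3, 0.3, 0.2]
finger_gap: 0.007
9.1833 tcp [ 0.5022 -0.1384  0.068 ] tipdir [ 1.5e-03 -6.0e-04 -1.0e+00] toolx [0.967 0.255 0.001] gap 0.006979260047956446 F [-0.3  0.3  0.2]
[[320.  240.2]
 [320.  224.2]]
```

View pics/w6z.png

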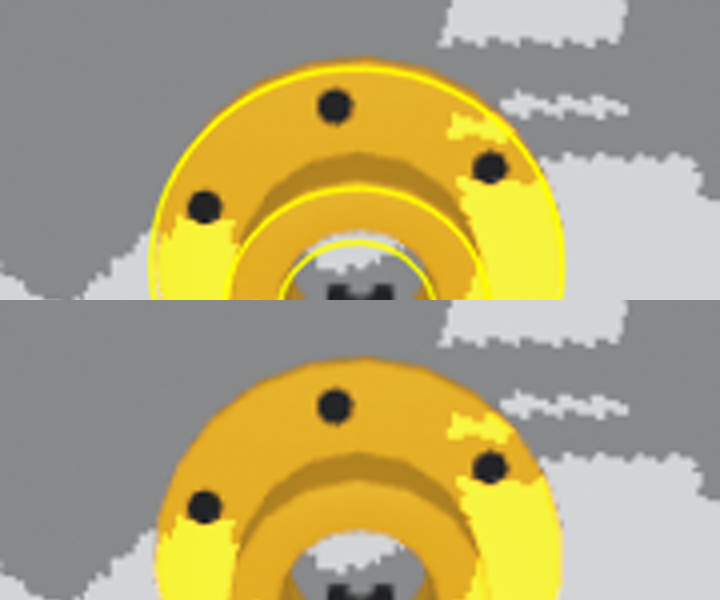

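View pics/s6.png

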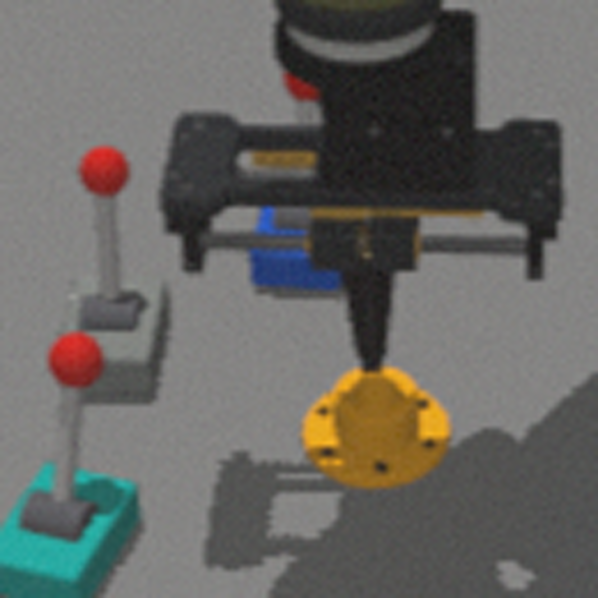

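```bash
python3 -m creep '[[0,0,0,0.0005,0,0,0],[0,0,0,0,0,0,0],[0,0,0,0,0,0,0],[0,0,0,0,0,0,0],[0,0,0,0,0,0,0],[0,0,0,0,0,0,0],[0,0,0,0,0,0,0],[0,0,0,0,0,0,0],[0,0,0,0,0,0,0],[0,0,0,0,0,0,0]]'
python3 - <<'E'
from w import *
R,s,pj=shot("w7",[ring(.5017,-.1379,.032,.022),ring(.5017,-.1379,.032,.013),ring(.5017,-.1379,.008,.038)])
f=lambda n:cv2.resize(cv2.imread(n)[150:260,230:410],None,fx=4,fy=4,interpolation=cv2.INTER_CUBIC)[:300]
cv2.imwrite("pics/w7z.png",np.vstack([f("pics/w7.png"),f("pics/w7_raw.png")]))
E
```

```text
clock: 10.12
tcp_pos: [0.502, -0.1381, 0.0671]
tcp_rot: [-3.116, -0.403, 0.0]
wrist_force: [0.0, 0.5, -0.6]
finger_gap: 0.003
10.1167 tcp [ 0.502  -0.1381  0.0671] tipdir [-0. -0. -1.] toolx [ 0.967  0.255 -0.   ] gap 0.003250145869974966 F [ 0.   0.5 -0.6]
```

View pics/w7z.png

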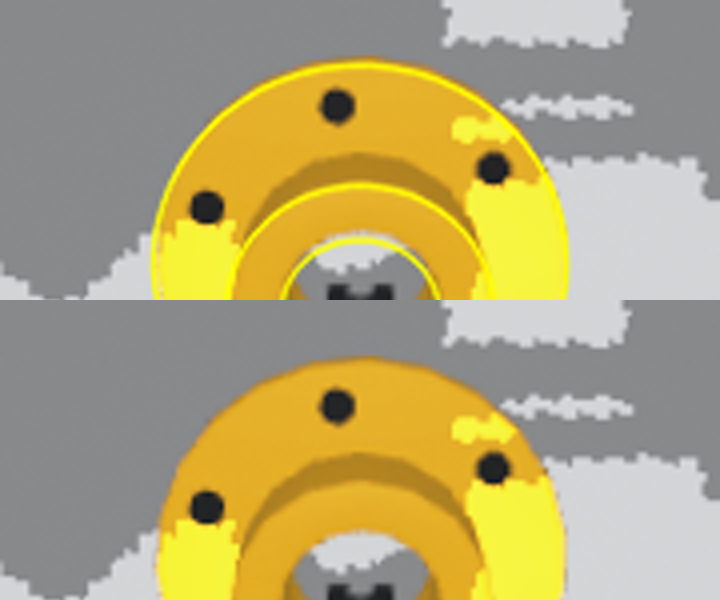

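```bash
python3 -m creep '[[0,0,0,0,0,0,0],[0,0,0,0,0,0,0],[0,0,0,0,0,0,0],[0,0,0,0,0,0,0],[0,0,0,0,0,0,0],[0,0,0,0,0,0,0],[0,0,0,0,0,0,0],[0,0,0,0,0,0,0],[0,0,0,0,0,0,0],[0,0,0,0,0,0,0]]'
python3 -m creep '[[0,0,0,0,0,0,0],[0,0,0,0,0,0,0],[0,0,0,0,0,0,0],[0,0,0,0,0,0,0],[0,0,0,0,0,0,0],[0,0,0,0,0,0,0],[0,0,0,0,0,0,0],[0,0,0,0,0,0,0],[0,0,0,0,0,0,0],[0,0,0,0,0,0,0]]'
python3 -m creep '[[0,0,0,0,0,-0.015,0],[0,0,0,0,0,-0.025,0],[0,0,0,0,0,-0.025,0],[0,0,0,0,0,-0.025,0],[0,0,0,0,0,-0.025,0],[0,0,0,-0.0153,0.0143,-0.02,0],[0,0,0,-0.0153,0.0143,0,0],[0,0,0,-0.0153,0.0143,0,0],[0,0,0,-0.0153,0.0143,0,0],[0,0,0,-0.0153,0.0143,0,0]]'
python3 -m creep '[[0,0,0,-0.0153,0.0143,0,0],[0,0,0,-0.0153,0.0143,0,0],[0,0,0,-0.0153,0.0143,0,0],[0,0,0,-0.0153,0.0143,0,0],[0,0,0,-0.0153,0.0143,0,0],[0,0,0,0,0,0,0],[0,0,0,0,0,0,0],[0,0,0,0,0,0,0],[0,0,0,0,0,0,0],[0,0,0,0,0,0,0]]'
python3 - <<'E'
from w import *
x,y,t,q=.4751,-.2931,.2565,.0842
Rr=np.array([[np.cos(t),-np.sin(t)],[np.sin(t),np.cos(t)]])
W=lambda lx,ly,lz:np.r_[Rr@[lx,ly]+[x,y],lz]
k=W(.08*np.sin(q-.5),0,.022+.08*np.cos(q-.5))
sq=[W(a,b,.025) for a,b in((-.035,-.025),(.035,-.025),(.035,.025),(-.035,.025),(-.035,-.025))]
R,s,pj=shot("w8",[sq,ring(*k,.013)])
print(k)
E
```

```text
clock: 11.0
tcp_pos: [0.502, -0.1381, 0.0672]
tcp_rot: [-3.116, -0.403, 0.0]
wrist_force: [0.2, -0.4, 0.1]
finger_gap: 0.006
clock: 11.83
tcp_pos: [0.502, -0.1381, 0.0671]
tcp_rot: [-3.116, -0.403, 0.0]
wrist_force: [0.5, 0.7, 0.8]
finger_gap: 0.007
clock: 12.67
tcp_pos: [0.4457, -0.2274, 0.2024]
tcp_rot: [3.115, 0.404, 0.001]
wrist_force: [-0.2, 0.2, -1.4]
finger_gap: 0.003
clock: 13.5
tcp_pos: [0.3909, -0.3146, 0.2021]
tcp_rot: [-3.115, -0.405, -0.0]
wrist_force: [-0.2, -0.5, -0.1]
finger_gap: 0.002
13.5 tcp [ 0.3909 -0.3146  0.2021] tipdir [ 1.e-04  2.e-04 -1.e+00] toolx [0.967 0.256 0.   ] gap 0.0024024500252328752 F [-0.2 -0.5 -0.1]
[ 0.44384343 -0.30129789  0.09518348]
```

View pics/w8.png

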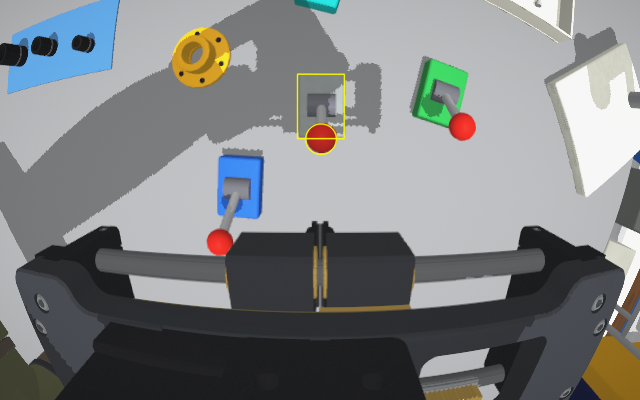

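```bash
python3 -m creep '[[0,0,0,0,0.0007,0.008,0],[0,0,0,0,0,0.015,0],[0,0,0,0,0,0.018,0],[0,0,0,0,0,0.018,0],[0,0,0,0,0,0.018,0],[0,0,0,0,0,0.015,0],[0,0,0,0,0,0.01,0],[0,0,0,0,0,0.006,0],[0,0,0,0,0,0.002,0],[0,0,0,0,0,0,0]]'
python3 -m creep '[[0,0,0,0.005,0,0,0],[0,0,0,0.006,0,0,0],[0,0,0,0.006,0,0,0],[0,0,0,0.006,0,0,0],[0,0,0,0.005,0,0,0],[0,0,0,0.005,0,0,0],[0,0,0,0.005,0,0,0],[0,0,0,0.005,0,0,0],[0,0,0,0.005,0,0,0],[0,0,0,0.005,0,0,0]]'
python3 -m creep '[[0,0,0,0.005,0,0,0],[0,0,0,0.005,0,0,0],[0,0,0,0.005,0,0,0],[0,0,0,0.005,0,0,0],[0,0,0,0.005,0,0,0],[0,0,0,0.004,0,0,0],[0,0,0,0.004,0,0,0],[0,0,0,0.004,0,0,0],[0,0,0,0.003,0,0,0],[0,0,0,0.002,0,0,0]]'
python3 - <<'E'
from w import *
shot("w9")
c=robot.capture("scene")
cv2.imwrite("pics/s9.png",cv2.resize(c["pixels"][90:220,180:310,::-1],None,fx=4.6,fy=4.6,interpolation=cv2.INTER_CUBIC))
E
```

```text
clock: 14.38
tcp_pos: [0.3907, -0.3159, 0.092]
tcp_rot: [-3.115, -0.404, 0.0]
wrist_force: [0.3, -0.3, 0.5]
finger_gap: 0.003
clock: 15.22
tcp_pos: [0.4423, -0.3024, 0.0921]
tcp_rot: [-3.116, -0.403, 0.0]
wrist_force: [-0.9, 0.1, 0.5]
finger_gap: 0.006
clock: 16.05
tcp_pos: [0.4827, -0.2916, 0.0919]
tcp_rot: [-3.115, -0.404, 0.001]
wrist_force: [-2.0, -0.3, -1.5]
finger_gap: 0.004
16.05 tcp [ 0.4827 -0.2916  0.0919] tipdir [-4.e-04  3.e-04 -1.e+00] toolx [ 0.967  0.255 -0.   ] gap 0.003617974746663956 F [-2.  -0.3 -1.5]
```

View pics/s9.png

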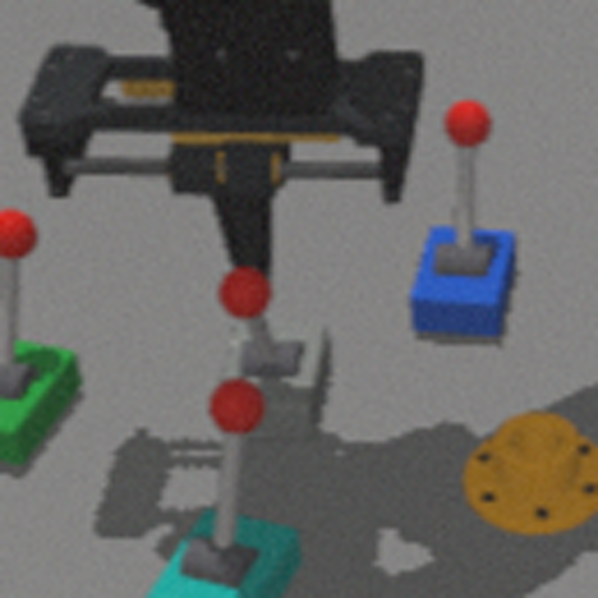

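View pics/w9.png

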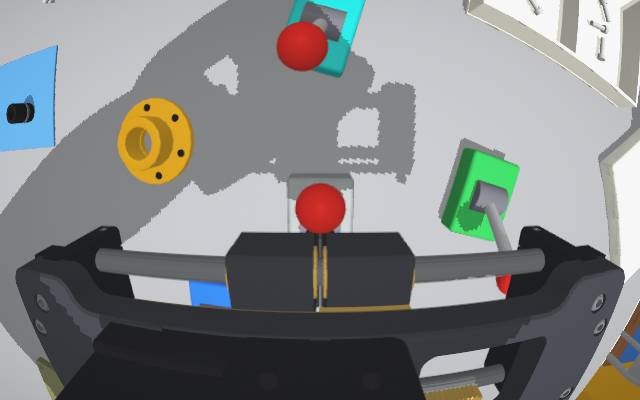

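```bash
python3 -m creep '[[0,0,0,0.002,0,0,0],[0,0,0,0.002,0,0,0],[0,0,0,0.001,0,0,0],[0,0,0,0.001,0,0,0],[0,0,0,0.001,0,0,0],[0,0,0,0.001,0,0,0],[0,0,0,0,0,0,0],[0,0,0,0,0,0,0],[0,0,0,0,0,0,0],[0,0,0,0,0,0,0]]'
```

```text
clock: 16.98
tcp_pos: [0.4894, -0.2899, 0.092]
tcp_rot: [-3.115, -0.403, 0.003]
wrist_force: [-4.0, -1.3, 0.7]
finger_gap: 0.002
```

```bash
python3 -m creep '[[0,0,0,0.001,0,0,0],[0,0,0,0.001,0,0,0],[0,0,0,0.001,0,0,0],[0,0,0,0.001,0,0,0],[0,0,0,0,0,0,0],[0,0,0,0,0,0,0],[0,0,0,0,0,0,0],[0,0,0,0,0,0,0],[0,0,0,0,0,0,0],[0,0,0,0,0,0,0]]'
```

```text
clock: 17.82
tcp_pos: [0.49, -0.2898, 0.0919]
tcp_rot: [-3.115, -0.404, 0.016]
wrist_force: [-16.7, -4.1, 6.7]
finger_gap: 0.007
```

Force rose to 17 N over 0.6 mm at the predicted stop position, so the lever is fully over. I'll back off and check it.

```bash
python3 -m creep '[[0,0,0,-0.004,0,0,0],[0,0,0,-0.008,0,0,0],[0,0,0,-0.012,0,0,0],[0,0,0,-0.012,0,0,0],[0,0,0,-0.01,0,-0.01,0],[0,0,0,0,0,-0.02,0],[0,0,0,0,0,-0.025,0],[0,0,0,0,0,-0.025,0],[0,0,0,0,0,-0.02,0],[0,0,0,0,0,-0.01,0]]'
python3 -m creep '[[0,0,0,-0.01,0,0,0],[0,0,0,-0.012,0,0,0],[0,0,0,-0.012,0,0,0],[0,0,0,-0.01,0,0,0],[0,0,0,0,0,0,0],[0,0,0,0,0,0,0],[0,0,0,0,0,0,0],[0,0,0,0,0,0,0],[0,0,0,0,0,0,0],[0,0,0,0,0,0,0]]'
python3 - <<'E'
from w import *
x,y,t=.4751,-.2931,.2565
k=lambda q:[x+.08*np.sin(q-.5)*np.cos(t),y+.08*np.sin(q-.5)*np.sin(t),.022+.08*np.cos(q-.5)]
R,s,pj=shot("w10",[ring(*k(1),.013),ring(*k(.9),.013)])
for n in("scene","top"):
    c=robot.capture(n);im=c["pixels"][:,:,::-1].copy()
    print(n,[proj(n,k(q))[0].round(1) for q in(.9,1)])
    cv2.imwrite(f"pics/{n}10.png",im)
im=cv2.imread("pics/w10_raw.png").astype(int);m=(im[:,:,2]>110)&(im[:,:,1]<60)&(im[:,:,0]<60)
n,l,st,ce=cv2.connectedComponentsWithStats(m.astype(np.uint8));print([(st[i][4],ce[i].round(1)) for i in range(1,n) if st[i][4]>80],[pj(k(q)).round(1) for q in(.9,1)])
E
```

```text
clock: 18.65
tcp_pos: [0.4502, -0.3015, 0.2057]
tcp_rot: [3.112, 0.402, 0.006]
wrist_force: [0.9, -0.4, -0.7]
finger_gap: 0.004
clock: 19.48
tcp_pos: [0.4074, -0.3116, 0.2021]
tcp_rot: [-3.115, -0.404, 0.0]
wrist_force: [-0.1, 0.0, -0.4]
finger_gap: 0.006
19.4833 tcp [ 0.4074 -0.3116  0.2021] tipdir [-0.  0. -1.] toolx [ 0.967  0.255 -0.   ] gap 0.005984171349703058 F [-0.1  0.  -0.4]
scene [array([232.8, 153.3]), array([232.5, 156.5])]
top [array([409.4, 224. ]), array([408.4, 221.3])]
[(np.int32(156), array([309.4,   2.9])), (np.int32(668), array([319.9,  75.1])), (np.int32(526), array([459.5, 143.8])), (np.int32(162), array([218.8, 250.8]))] [array([[319.1,  83.9]]), array([[319.1,  76.3]])]
```

View pics/w10.png

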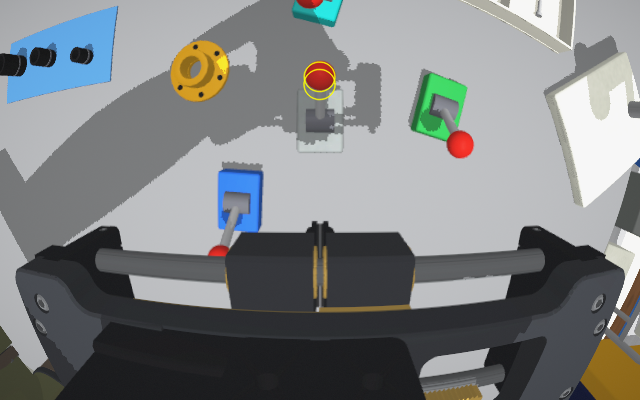

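View pics/scene10.png

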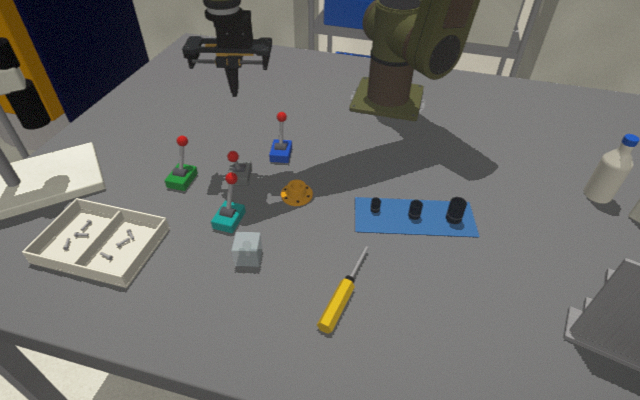

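The wrist view puts the knob at (319.9,75.1). The angle-1.0 prediction is (319.1,76.3), so the lever is at its stop. Nothing else has moved and the arm is clear, so I'll hand it in.

```bash
python3 -c "
from workcell import robot
print(robot.sign_off(), robot.observe()['clock'])"
```

```text
the job is handed in; nothing more can be done
the job is handed in; nothing more can be done
```

The pointing check is done in the order asked and the job is handed in; the arm finished at about 19.5 s of the 54 s allowed.

- **Largest socket:** the closed fingertips stayed still for about 2.5 s, 20 mm above the mouth. The wrist camera showed them within about 1 mm of its middle.
- **Gold collar:** the fingertips stayed still for about 2.5 s, 21 mm above the hub. They were again within about 1 mm of the middle of the bore.
- **Lever:** I pushed the red-knobbed lever of the grey block until the force rose to about 17 N at its stop, then backed off and rose clear. The last wrist picture has the knob at (319.9, 75.1). Fully over predicts (319.1, 76.3), and 0.9 rad would be (319.1, 83.9).
- **Everything else:** the last scene picture shows the three sockets, collar, cube, driver and the other levers where they were at the start. The wrist force was back to about zero.

One check disagreed: above the socket, the scene camera suggested the fingers were about 3–5 mm off to the side. That is more than the 2 mm its calibration allows. I trusted the wrist view, which shows the fingers and the socket together.

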